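Clip the pill case onto the first-aid box's snap hook

TASK

Clip the clear pill case with the blue lid (not the white and orange plaster case) onto the snap hook on the front of the first-aid box: push its wire loop down against the sprung gate until the loop's end bar is inside the hook and the gate has snapped shut again, then let go so that the case hangs there by its loop. It may lean on the table.

Things in the scene. Friction and masses are not known exactly. Their poses are not given: they have to be found in the camera images.
- pill_case (a point): Centre of the loose pill case: clear body, blue lid, 51 (x) x 41 (y) x 24 (z) mm, 45 g, flat on the table (this point 12 mm up), lid to +z. A stiff steel wire loop (5 mm wire) stands out 37 mm from its +x end at mid-height. Grip it across y. A look-alike (white body, orange lid, same loop) lies nearby.
- pill_loop (a point): Middle of the end bar of the case's wire loop, on the wire's centre line, 60 mm from the case centre along the case's +x; same axes as the case. The bar runs along y. Loop 39 mm wide outside; opening 32 mm long (x, from case to bar) and 29 mm wide (y).
- hook_nose (a point): Tip of the fixed snap hook's upturned nose (6 mm bar), 80 mm above the table, 40 mm out from the front of the white first-aid box (160x240x115 mm). x points level into the box, z up; the hook lies in the x-z plane, its inside bottom 39 mm below the tip. To clip: case level on the -x side, its x along this x, loop bar 16 mm to +x of the tip; press straight down until the bar is 30 mm below the tip.
- hook_gate (a joint): Sprung brass rod 5 mm thick, 38 mm long, closing the mouth between nose and box: hinged 36 mm to +x of the nose tip and 20 mm above it, sloping down to the nose. 0 = shut, grows as its free end swings down towards the box, at most 0.85 rad. Pushed down by the loop bar with about 2 N it gives way, and snaps shut above the bar once that is some 22 mm below the tip.
Things that resemble listed ones, but are neither listed nor needed, are in the scene too. Of the things that look like the part that bears pill_case, the largest one is meant.

How it is judged:
By the outcome, as a careful person would: the job done as asked, in the order asked, and still so for the second after the job is handed in, with the robot touching nothing.
It also fails if it takes over 38 s, if anything falls off the work surface, if the arm or the gripper's body presses on something with over 40 N, if the wrist force passes 120 N, or if a joint passes its speed limit or range.

ROBOT

A 6-joint arm with a two-finger parallel gripper is mounted at the origin on the work surface. World frame = base frame: x ahead of the robot, y to its left, z up, the work surface at z = 0. Lengths are in m, angles in rad, forces in N, time in s.
With the tool pointing down it reaches from about 0.275 to 0.875 m from the base axis. Payload 12.5 kg.
Tool frame: the origin (TCP) lies at the very end of the fingers, on their centre line; the grasp point (between the pads) lies 19 mm behind it; x points along the fingers, y is the direction in which the jaws open and shut, and the axes are right-handed (so a half turn about x gives the same grasp; the last joint's range is limited). The gripper opens to 85 mm and grips with 20 to 120 N. Pads are 22 mm wide; open, the fingers measure 114 mm over their backs; the gripper's body (76 mm by 85 mm) begins 54 mm behind the grasp point. The pads swing forward as they close: fully open they stand 13 mm farther back than shut.
Start: joints at [1.247, 0.351, 1.652, -0, 1.139, -0.085], TCP at [0.13, 0.534, 0.231] pointing down, gripper open.
Joint ranges: [-2.75, 2.75], [-0.79, 2.1], [0.01, 2.65], [-1.57, 4.71], [0.07, 3.14], [-2.87, 2.87]. Speed limits (rad/s): [2.22, 2.22, 2.79, 3.14, 3.14, 3.14].

INTERFACE

Orientations are given as a 3x3 rotation matrix whose columns are the frame's x, y, z axes.
In Python, from bench import manip gives the robot as it stands. Calls block until the motion is done:
- manip.move_ptp(position, orientation): joint-space move of the TCP to a pose.
- manip.move_l(position, attitude=None, max_speed=0.15): straight line of the TCP; attitude=None keeps the orientation; max_speed is the mean speed in m/s.
- manip.move_j(angles): joint-space move.
- manip.set_gripper(opening, effort=None): opening from 0.0 (shut) to 1.0 (fully open); effort is the grip in N (None keeps the last); returns when the fingers have stopped.
- manip.dwell(seconds).
- manip.inverse_kinematics(position, orientation): joint angles nearest the present ones, or None.
- manip.grab_frame(name): name is "scene" or "top" or "wrist"; returns (picture, depth): 480x640x3 uint8, red, green, blue; 480x640 float32, m along the optical axis (not along the pixel's ray), 0 where there is no reading.
- manip.get_calibration(name): a dict with "camera_matrix" (3x3 intrinsics, pixels), "R" (3x3) and "t" (3): a world point X has camera coordinates R X + t. Camera axes: x right, y down, z forward; pixel columns grow to the right and rows downward; lengths in m; the calibration is good to about 2 mm. The wrist camera is an equidistant fisheye: a pixel r from the principal point sees the ray r / f radians off the axis. A picture is of the moment at which its call begins: read the wrist's pose just before it. get_calibration takes no time and is no camera call; for the wrist camera it gives the pose at the moment of the call.
A pose or a line that the arm cannot do raises manip.Unreachable and nothing moves.
- manip.sign_off(): hands the job in, once; it reports no verdict.
Trained networks look in the newest picture that a camera, given by its name, has taken for a name from the list of things; names that differ only in an ending like _2 or _b are one class to them, and where a whole thing is asked for, a point or a joint stands for the part that bears it (a point fixed in the world has none). Each returns a list of dicts, best first, with "confidence" (0 to 1); they miss things now and then, are a little off and sometimes report something else, mostly with a low value. They report only what shows in the picture. A call takes as long as a camera call. They do not tell look-alikes from the thing itself.
- manip.look_for(camera, name): "at" ([x, y, z] in m, in world coordinates, good to about 4 mm: the middle of the surface that is visible of it).
Readings, each from a call of its own:
- manip.current_time(): time.
- manip.current_qpos(): joint angles.
- manip.current_joint_vel(): joint speeds.
- manip.current_joint_torque(): joint torques, N m.
- manip.current_ee_pos(): TCP position.
- manip.current_tcp_rot(): TCP orientation.
- manip.current_force(): force on the tool from outside, world axes, zero at the start.
- manip.current_ft_torque(): the same for the moment, N m.
- manip.current_grip_width(): opening from 0.0 (shut) to 1.0 (fully open).
Only numpy, scipy, OpenCV 4.12 (cv2) and the standard library are available. Lean on these libraries where they do the work, as an engineer would, in place of code of your own. Each camera call takes 0.05 s, during which the arm holds its last target. There are 200 camera calls.

## Working session

There is one attempt and no reset: what is moved stays moved. The work goes in short steps, each a Python script; the robot and the scene stay as the last script left them, time stands still between calls to the robot, and variables do not carry over. Pictures are saved under pics/ and viewed, about 8 in all and at most 12, crops included, and the job is handed in when it is done.

```bash
mkdir -p pics; python3 - <<'E'
from bench import manip
import cv2,numpy as np
ims=[]
for c in ["scene","top"]:
    p,d=manip.grab_frame(c); np.savez(f"{c}.npz",p=p,d=d,**manip.get_calibration(c))
    cv2.imwrite(f"pics/{c}1.png",p[:,:,::-1])
    for n in ["pill_case","pill_loop","hook_nose","hook_gate"]:
        print(c,n,[(np.round(r["at"],3).tolist(),round(r["confidence"],2)) for r in manip.look_for(c,n)])
print(manip.current_time())
E
```

```text
scene pill_case [([0.548, -0.036, 0.015], 0.93), ([0.41, -0.139, 0.014], 0.89)]
scene pill_loop [([0.548, -0.038, 0.015], 0.95), ([0.436, -0.042, 0.024], 0.87), ([0.416, -0.14, 0.023], 0.79)]
scene hook_nose [([0.58, 0.158, 0.079], 0.89)]
scene hook_gate []
top pill_case [([0.431, -0.046, 0.023], 0.75), ([0.538, -0.036, 0.013], 0.7), ([0.407, -0.143, 0.017], 0.65)]
top pill_loop [([0.428, -0.045, 0.024], 0.81), ([0.537, -0.041, 0.018], 0.57)]
top hook_nose [([0.576, 0.165, 0.082], 0.58)]
top hook_gate [([0.58, 0.145, 0.088], 0.38)]
0.5
```

View pics/scene1.png

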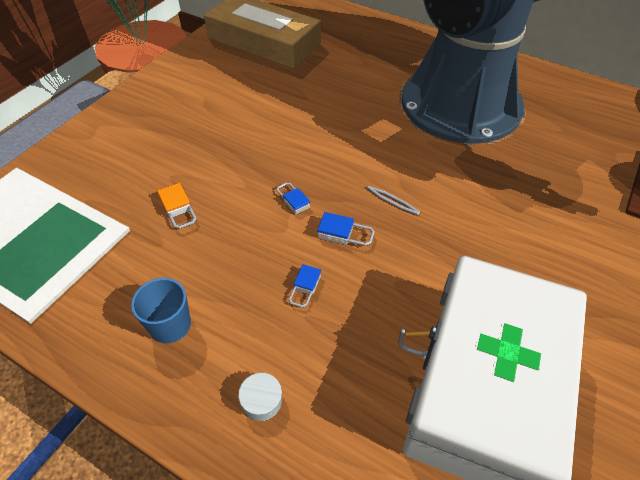

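View pics/top1.png

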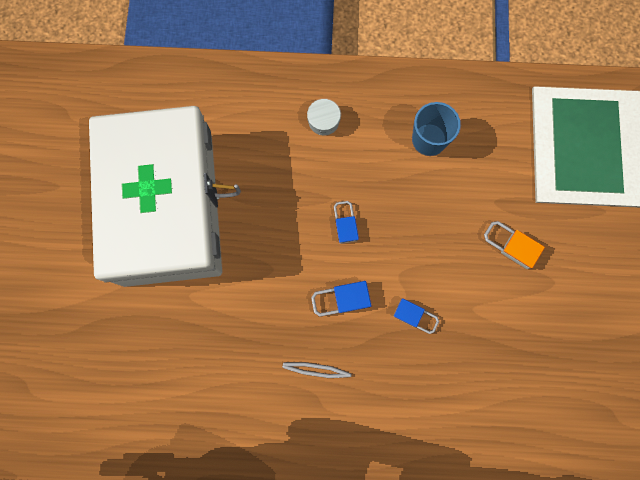

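The largest blue-lidded case is at (352,296) in the top view, with its loop pointing left (+y) to (313,303). The hook nose is at (237,189), with the box to its left (+y). Two smaller blue look-alikes and the orange case are to be left alone.

```bash
cat > h.py <<'E'
import numpy as np,cv2
def ray_plane(uv,c,z):
    K,R,t=c["camera_matrix"],c["R"],c["t"]; uv=np.atleast_2d(uv).astype(float)
    d=np.c_[uv,np.ones(len(uv))]@np.linalg.inv(K).T@R; o=-R.T@t
    return o+d*((z-o[2])/d[:,2])[:,None]
def cloud(c):
    K,R,t=c["camera_matrix"],c["R"],c["t"]; v,u=np.mgrid[:480,:640]
    P=np.stack([(u-K[0,2])/K[0,0],(v-K[1,2])/K[1,1],np.ones_like(u)],-1)*c["d"][...,None]
    return (P-t)@R
E
python3 - <<'E'
from h import *
for n in ["top","scene"]:
    c=dict(np.load(n+".npz")); X=cloud(c); p=c["p"].astype(int); ok=c["d"]>0
    blue=(p[...,2]>p[...,0]+80)&(p[...,2]>150)&ok&(X[...,2]<.05)
    nl,L,st,ce=cv2.connectedComponentsWithStats(blue.astype(np.uint8))
    for i in range(1,nl):
        if st[i,4]<150: continue
        m=L==i; z=np.median(X[m][:,2])
        v,u=np.nonzero(m); W=ray_plane(np.c_[u,v],c,.024)[:,:2]
        r=cv2.minAreaRect((W*1000).astype(np.float32)); print(n,"blue",st[i,4],np.round(ce[i]),"z",z.round(4),[np.round(a,1) for a in r])
    x=X[...,0];y=X[...,1];z=X[...,2]
    # box top
    m=ok&(abs(z-.115)<.008)&(x>.4)&(y>.1); v,u=np.nonzero(m)
    W=ray_plane(np.c_[u,v],c,.115)[:,:2]; r=cv2.minAreaRect((W*1000).astype(np.float32)); print(n,"boxtop",m.sum(),np.median(z[m]),[np.round(a,1) for a in r],np.round(cv2.boxPoints(r)))
    # hook
    m=ok&(z>.03)&(z<.112)&(abs(x-.577)<.03)&(y>.13)&(y<.205)
    P=X[m]; P=P[np.argsort(P[:,1])]; print(n,len(P)); print(np.round(P[:40:2],3).tolist()); 
    # loop pts near the big case
    m=ok&(z>.008)&(z<.03)&(y>-.03)&(y<.05)&(abs(x-.425)<.04)&~blue
    P=X[m]; v,u=np.nonzero(m); W=ray_plane(np.c_[u,v],c,.0145)[:,:2]; print("loop",len(P),np.median(P[:,2]) if len(P) else 0, [np.round(a,1) for a in cv2.minAreaRect((W*1000).astype(np.float32))], np.round(W[np.argsort(-W[:,1])[:6]],3).tolist())
for n,b in [("top",(180,130,110,110)),("scene",(370,290,100,90))]:
    q=cv2.resize(cv2.imread(f"pics/{n}1.png")[b[1]:b[1]+b[3],b[0]:b[0]+b[2]],(400,400),interpolation=cv2.INTER_CUBIC) if n=="top" else cv2.resize(cv2.imread(f"pics/{n}1.png")[b[1]:b[1]+b[3],b[0]:b[0]+b[2]],(400,360),interpolation=cv2.INTER_CUBIC)
    q=cv2.copyMakeBorder(q,0,400-q.shape[0],0,0,cv2.BORDER_CONSTANT); cv2.imwrite(f"c_{n}.png",q)
cv2.imwrite("pics/hook1.png",np.hstack([cv2.imread("c_top.png"),cv2.imread("c_scene.png")]))
E
```

```text
top blue 450 [346. 229.] z 0.0175 [array([536.5, -40. ]), array([37.5, 29.9]), np.float64(11.7)]
top blue 858 [352. 296.] z 0.0233 [array([431.6, -52.3]), array([39.9, 50. ]), np.float64(13.9)]
top blue 501 [409. 312.] z 0.0177 [array([ 411.5, -139. ]), array([37.5, 30.1]), np.float64(65.8)]
top boxtop 18625 0.11426493947770511 [array([560.7, 243.9]), array([241.9, 167.9]), np.float64(9.2)] [[428. 307.]
 [455. 142.]
 [694. 180.]
 [667. 346.]]
top 627
[[0.585, 0.13, 0.08], [0.58, 0.131, 0.084], [0.582, 0.131, 0.084], [0.58, 0.131, 0.06], [0.58, 0.132, 0.043], [0.58, 0.133, 0.048], [0.58, 0.133, 0.078], [0.579, 0.133, 0.045], [0.583, 0.134, 0.075], [0.582, 0.135, 0.078], [0.58, 0.135, 0.042], [0.581, 0.136, 0.041], [0.581, 0.136, 0.081], [0.581, 0.136, 0.077], [0.578, 0.137, 0.081], [0.579, 0.137, 0.081], [0.583, 0.137, 0.042], [0.578, 0.138, 0.042], [0.581, 0.139, 0.041], [0.579, 0.139, 0.078]]
loop 202 0.013577606031434104 [array([422.9, -12. ]), array([40.6, 42. ]), np.float64(13.9)] [[0.429, 0.01], [0.427, 0.01], [0.426, 0.01], [0.432, 0.009], [0.43, 0.009], [0.429, 0.009]]
scene b
[... 502 characters left out ...]
309.]
 [460. 144.]
 [701. 183.]
 [674. 348.]]
scene 542
[[0.585, 0.13, 0.065], [0.585, 0.13, 0.054], [0.583, 0.13, 0.085], [0.586, 0.131, 0.064], [0.586, 0.131, 0.052], [0.583, 0.131, 0.084], [0.584, 0.131, 0.066], [0.585, 0.131, 0.079], [0.584, 0.131, 0.064], [0.584, 0.131, 0.053], [0.584, 0.131, 0.061], [0.583, 0.131, 0.079], [0.583, 0.132, 0.057], [0.585, 0.132, 0.051], [0.584, 0.132, 0.047], [0.584, 0.132, 0.067], [0.584, 0.132, 0.053], [0.584, 0.133, 0.051], [0.586, 0.133, 0.046], [0.584, 0.133, 0.045]]
loop 204 0.014294080894649354 [array([426.5, -12.7]), array([43.7, 44. ]), np.float64(12.7)] [[0.429, 0.011], [0.432, 0.01], [0.428, 0.01], [0.43, 0.009], [0.423, 0.009], [0.433, 0.009]]
```

View pics/hook1.png

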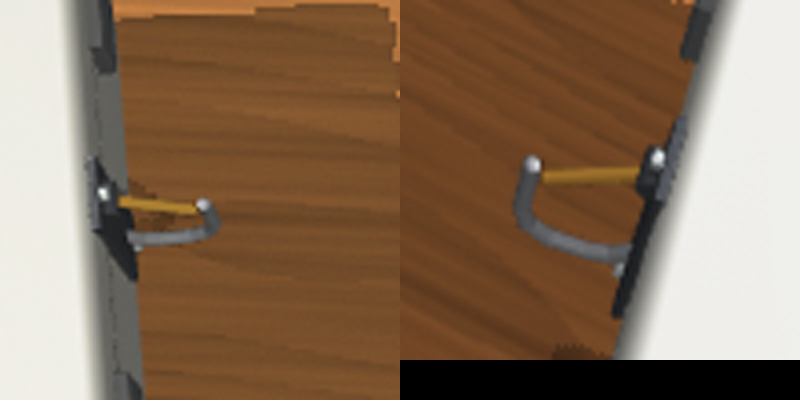

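```bash
cat >> h.py <<'E'
def rot(a):
    y=np.array([np.cos(a),np.sin(a),0]); x=np.array([0,0,-1.]); return np.c_[x,y,np.cross(x,y)]
E
python3 - <<'E'
from h import *
from bench import manip
for n,uv in [("top",(236.1,186.4)),("scene",(403,330.5))]: print(n,ray_plane(uv,dict(np.load(n+".npz")),.08).round(4))
print(manip.current_tcp_rot().round(2).tolist())
a=np.deg2rad(13.9); c=[.4327,-.052]
best=None
for s in (a,a+np.pi,a-np.pi):
    q=manip.inverse_kinematics([*c,.1],rot(s)); print(s,None if q is None else np.round(q,2))
    if q is not None and (best is None or abs(q[5])<best[0]): best=(abs(q[5]),s)
s=best[1]; R=rot(s)
manip.move_ptp([*c,.07],R)
p,d=manip.grab_frame("wrist"); cv2.imwrite("pics/w1.png",p[:,:,::-1])
print(s,manip.current_time(),manip.current_ee_pos())
E
```

```text
top [[0.581  0.1282 0.08  ]]
scene [[0.5813 0.129  0.08  ]]
[[-0.0, 0.24, 0.97], [-0.0, 0.97, -0.24], [-1.0, -0.0, 0.0]]
0.2426007660272118 [-0.23  0.35  2.05 -0.    0.74 -0.47]
3.384193419617005 [-0.23  0.35  2.05 -0.    0.74  2.67]
-2.8989918875625813 [-0.23  0.35  2.05 -0.    0.74  2.67]
0.2426007660272118 2.9667 [ 0.43294417 -0.051526    0.07011899]
```

View pics/w1.png

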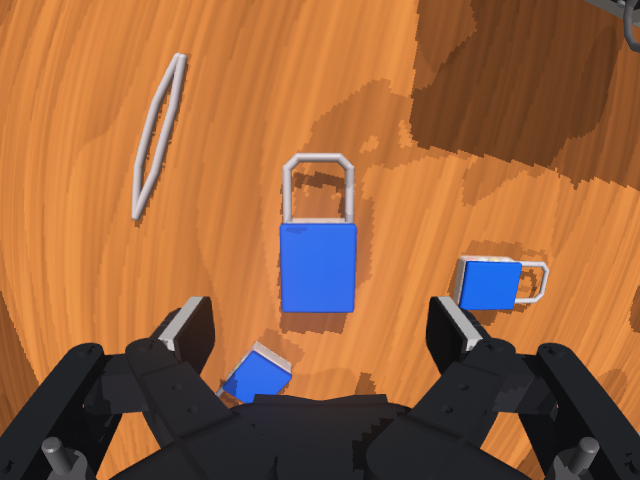

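The wrist view shows the case square and centred between the open fingers: lid at (318,268), loop bar at (318,157). The small look-alikes are clear of the fingers. Next I grasp and lift it.

```bash
python3 - <<'E'
from h import *
from bench import manip
c=[.4327,-.052]
manip.move_l([*c,.003],max_speed=.08)
manip.set_gripper(0.0,70)
print("grip",manip.current_grip_width(),manip.current_force().round(2),manip.current_ee_pos().round(4))
e=manip.current_ee_pos()
manip.move_l([e[0],e[1],.125],max_speed=.15)
# pre-clip: case centre 44 mm short of nose along hook x
a=np.deg2rad(9.2); h=np.array([-np.sin(a),np.cos(a)])
N=np.array([.5812,.1286]); g=N-.044*h-.03*h
manip.move_ptp([*g,.125],rot(a))
for n in ["top","scene"]:
    p,d=manip.grab_frame(n); np.savez(f"{n}2.npz",p=p,d=d,**manip.get_calibration(n)); cv2.imwrite(f"c_{n}2.png",p[:,:,::-1])
    print(n,[(np.round(r["at"],3).tolist(),round(r["confidence"],2)) for r in manip.look_for(n,"pill_loop")])
A=cv2.imread("c_top2.png")[120:280,180:340]; B=cv2.imread("c_scene2.png")[230:390,310:470]
cv2.imwrite("pics/pre.png",np.hstack([cv2.resize(A,(400,400)),cv2.resize(B,(400,400))]))
print("grip",manip.current_grip_width(),manip.current_force().round(2),manip.current_ee_pos().round(4),manip.current_time(), "expected bar",g+.06*h)
E
```

```text
grip 0.46265802189330274 [-3.11 -0.02 10.95] [ 0.4329 -0.052   0.0036]
top [([0.539, -0.041, 0.018], 0.97), ([0.41, -0.142, 0.021], 0.65)]
scene [([0.594, 0.079, 0.142], 0.76), ([0.414, -0.139, 0.023], 0.58), ([0.547, -0.039, 0.016], 0.58)]
grip 0.462710773444168 [-0.72 -0.02 -0.29] [0.5924 0.0546 0.1252] 6.4167 expected bar [0.58343834 0.11478009]
```

View pics/pre.png

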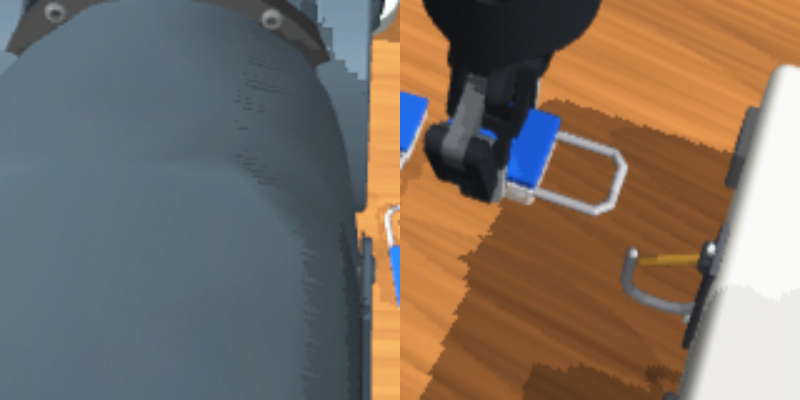

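The scene view shows the case level in the fingers, with the loop's end bar at about (395,306), above and short of the nose. I'll check the bar's measured position against the expected one.

```bash
python3 - <<'E'
from h import *
c=dict(np.load("scene2.npz")); X=cloud(c); a=np.deg2rad(9.2); h=np.array([-np.sin(a),np.cos(a)]); l=np.array([np.cos(a),np.sin(a)])
g=np.array([.5924,.0546]); D=X[...,:2]-g; s=D@h; w=D@l
m=(c["d"]>0)&(s>.03)&(s<.075)&(abs(w)<.03)&(X[...,2]>.11)&(X[...,2]<.17)
print(m.sum(),"z by s:",[(round(k,3),np.median(X[m&(abs(s-k)<.003)][:,2]).round(4),w[m&(abs(s-k)<.003)].min().round(3),w[m&(abs(s-k)<.003)].max().round(3)) for k in np.arange(.033,.066,.006) if (m&(abs(s-k)<.003)).any()],"smax",np.percentile(s[m],99))
print(ray_plane((395.2,306),c,.136)-[*(g+.06*h),0])
E
```

```text
286 z by s: [(np.float64(0.033), np.float64(0.1356), np.float64(-0.018), np.float64(0.02)), (np.float64(0.039), np.float64(0.1354), np.float64(-0.019), np.float64(0.02)), (np.float64(0.045), np.float64(0.1355), np.float64(-0.019), np.float64(0.02)), (np.float64(0.051), np.float64(0.1354), np.float64(-0.019), np.float64(0.021)), (np.float64(0.057), np.float64(0.1358), np.float64(-0.017), np.float64(0.02)), (np.float64(0.063), np.float64(0.1357), np.float64(-0.012), np.float64(0.013))] smax 0.0618170310609927
[[0.0045926  0.00023113 0.136     ]]
```

The loop is level and centred, and its bar is where expected. Now I advance and press down.

```bash
python3 - <<'E'
from h import *
from bench import manip
a=np.deg2rad(9.2); h=np.array([-np.sin(a),np.cos(a)]); g=np.array([.5812,.1286])-.044*h
manip.move_l([*g,.125],max_speed=.1)
for z in (.085,.07,.06,.05,.0415):
    manip.move_l([*g,z],max_speed=.05); print(z,manip.current_ee_pos().round(4),manip.current_force().round(2),manip.current_grip_width().__round__(3))
p,d=manip.grab_frame("scene"); np.savez("scene3.npz",p=p,d=d,**manip.get_calibration("scene"))
cv2.imwrite("pics/press.png",cv2.resize(p[260:400,340:480,::-1],(560,560),interpolation=cv2.INTER_CUBIC)); print(manip.current_time())
E
```

```text
0.085 [0.5884 0.0852 0.0853] [ 0.44 -0.14 -0.72] 0.461
0.07 [0.588  0.085  0.0696] [-0.9  -2.79 -0.41] 0.46
0.06 [0.5879 0.0851 0.0595] [-0.29 -1.62 -1.58] 0.461
0.05 [0.5879 0.0853 0.0495] [-0.08 -0.78  0.51] 0.464
0.0415 [0.588  0.0852 0.0411] [-0.42  0.13 -0.31] 0.461
9.3333
```

View pics/press.png

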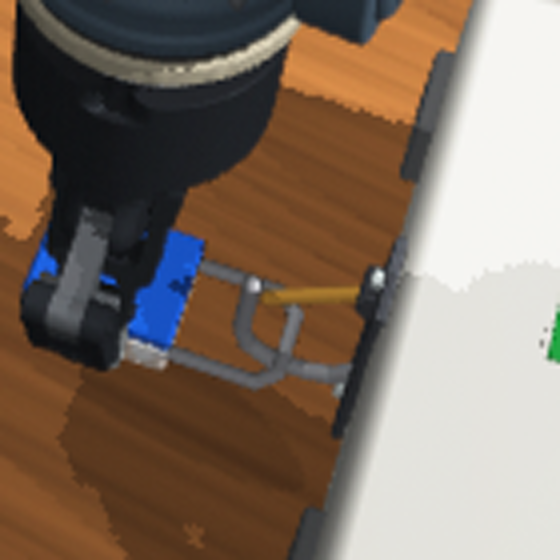

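The nose is at (253,286) and the brass gate runs shut from it to the hinge at (375,280). The loop's end bar passes below the gate at about (290,330), so it is inside the hook. I'll lower it a little, release and retreat.

```bash
python3 - <<'E'
from h import *
from bench import manip
e=manip.current_ee_pos()
manip.move_l([e[0],e[1],.037],max_speed=.04); print(manip.current_force().round(2))
manip.set_gripper(0.75); manip.dwell(.4)
manip.move_l([e[0],e[1],.2],max_speed=.12)
manip.move_l([e[0]-.05,e[1]-.2,.25],max_speed=.2)
manip.dwell(.5)
for n in("scene","top"):
    p,d=manip.grab_frame(n); np.savez(n+"4.npz",p=p,d=d,**manip.get_calibration(n)); cv2.imwrite(f"c_{n}.png",p[:,:,::-1])
A=cv2.imread("c_top.png")[120:260,180:320]; B=cv2.imread("c_scene.png")[260:400,340:480]
cv2.imwrite("pics/end.png",np.hstack([cv2.resize(A,(400,400)),cv2.resize(B,(400,400),interpolation=cv2.INTER_CUBIC)]))
print(manip.current_time(),manip.current_ee_pos().round(3),manip.current_force().round(2))
E
```

```text
[ 0.59  0.13 -0.97]
13.6833 [ 0.538 -0.115  0.25 ] [ 0.28 -0.72 -0.16]
```

View pics/end.png

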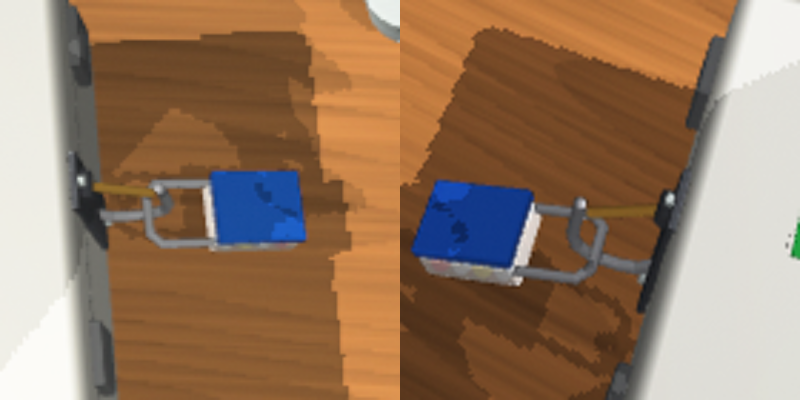

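Both views show the loop bar inside the hook behind the nose, the gate shut, the case leaning on the table and the gripper clear.

```bash
python3 -c "
from bench import manip
print(manip.current_time()); manip.sign_off()"
```

```text
13.6833
the job is handed in; nothing more can be done
```

The large blue-lidded pill case now hangs by its loop from the snap hook, and I handed the job in at 13.7 s of the 38 s allowed.

I gripped the case across y, carried it level to the hook and pressed the loop bar straight down through the gate. Then I lowered it a few more millimetres, opened the gripper and backed off.

**Last checks:** the final scene and top views show the end bar inside the hook, the gate shut, the case leaning on the table and the gripper well clear. The forces I sampled while pressing down stayed around 3 N. The highest wrist force I read was about 11 N, as the gripper closed on the case.

**Checks that disagreed:**
- **Case position:** the two cameras differed by about 2 mm on where the case was.
- **Loop detection:** when the case was held in front of the hook, the network put the loop about 35 mm from where it should have been. The top camera's view was blocked by the arm, so I used the scene camera's depth image instead. It put the bar where expected.

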